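# Close the sprung sushi press and hold it flush

### The arm

A 6-joint arm with a two-finger parallel gripper is mounted at the origin on the work surface. World frame = base frame: x ahead of the robot, y to its left, z up, the work surface at z = 0. Lengths are in m, angles in rad, forces in N, time in s.
With the tool pointing down it reaches from about 0.25 to 0.85 m from the base axis. Payload 12.5 kg.
Tool frame: the origin (TCP) lies midway between the tips of the shut fingers; the grasp point (between the pads) lies arm.grasp_offset behind it (arm.grasp_offset is the distance from the TCP to the grasp point, in m); z points along the fingers, y is the line along which they close (so a half turn about z gives the same grasp; the last joint's range is limited). The gripper opens to 93 mm and grips with 3 to 60 N. Pads are 15 mm wide; open, the fingers measure 128 mm over their backs; the gripper's body (75 mm by 188 mm) begins 65 mm behind the grasp point.
Start: joints at [-1.267, 0.351, 1.652, -0, 1.139, -0.085], TCP at [0.209, -0.509, 0.219] pointing down, gripper open.
Joint ranges: [-2.75, 2.75], [-0.79, 2.1], [0.01, 2.65], [-1.57, 4.71], [0.07, 3.14], [-2.87, 2.87]. Speed limits (rad/s): [2.22, 2.22, 2.79, 3.14, 3.14, 3.14].

### API

Orientations are given as a unit quaternion [x, y, z, w].
In Python, from plant import sensors, imaging, arm gives the robot as it stands. The module is installed in compiled form; this text tells all that it offers.
- The arm moves only by the tool jog_arm, never from a script. Its argument "rows" is a list of rows, each an object with "delta_rot": the turn, a rotation vector about the world's x, y, z in rad, a list of three; "dp": the shift along the world's x, y, z in cm, a list of three; "grip": the closure, from 0 (fully open) to 1 (shut). In form: [{"delta_rot": [rx, ry, rz], "dp": [tx, ty, tz], "grip": grip}, ...]. A call has 1 to 8 rows; each row shifts and turns the commanded pose from where the row before left it; what a row does not reach is not made up. A row lasts 1/8 s, in which the tool goes at most 62.5 mm and 10.7 degrees, less where a joint would pass 70% of its speed; a pose out of reach is approached as far as the arm can. A call is refused whole if a number of a shift passes 6.25 or a number of a turn 0.188, either way. A call with a gripper value outside its range is refused whole. The fingers move at their own pace and stop on an object; "newtons" is the grip in N (left out, the last holds). Time passes only in rows, so rows that do not move let the fingers close. It gives the time, the measured TCP pose, the force, the opening and the grip force at its end, in the units of the state.
- sensors.state(): the state, without advancing time (a new reading comes with each control period).
- imaging.read_camera(name): name is "scene" or "top"; returns a dict with "img" (400x640x3 uint8, blue, green, red), "fx", "fy", "cx", "cy" (pixels), "world_to_cam" (4x4, takes a point from world to camera coordinates). Camera axes: x right, y down, z forward; pixel columns grow to the right and rows downward; lengths in m; the calibration is good to about 2 mm. A picture is of the moment at which its call begins. There is no depth.
- arm.sign_off(): hands the job in; it is judged then, once.
The state is a dict: "t": time; "joint_pos": joint angles; "qd": joint speeds; "effort": joint torques, N m; "eef_pos": TCP position; "tcp_rot": TCP orientation; "contact_force": force on the tool from outside, world axes, zero at the start; "moment": the same for the moment, N m; "width": opening from 0.0 (shut) to 1.0 (fully open); "gripper_force": force on a finger pad.
Only numpy, scipy, OpenCV 4.12 (cv2) and the standard library are available. Lean on these libraries where they do the work, as an engineer would, in place of code of your own. Each camera call takes 0.05 s, during which the arm holds its last target. There are 200 camera calls.

### The job

Close the round sushi press: lower the wooden ring presser (the disc with the hollow hub, not the drop lid with the bar handle) over the press's guide pin, then push it down against the sprung floor until the top face of its disc is level with the pan's rim, not deeper. Keep it steady there for a couple of seconds, and finish while still holding it down at that level, so that a colleague can slide in the locking pin; leave the drop lid, tumbler and sauce bowl where they stand.

Things in the scene. Friction and masses are not known exactly. Their poses are not given: they have to be found in the camera images.
- presser: Loose brown wood presser, 0.25 kg (+-20 %), on the counter hub up: disc 100 mm across, 20 mm thick, with an upright tubular hub, 36 mm outer diameter, standing 40 mm above the disc (60 mm in all). A 22 mm bore runs right through disc and hub. Best gripped round the hub. Origin: centre of the underside, on the bore's axis; z up along the bore. Yaw does not matter.
- presser_face (a point): Point on the presser's bore axis at the level of the disc's top face (20 mm above its underside, 40 mm below the top of the hub); this face is to be level with the pan's rim.
- press: The press, fixed: round steel pan, 124 mm outer and 116 mm inner diameter, rim 60 mm above the counter, an upright guide pin (14 mm diameter, tapered tip) in its centre, foot flange 144 mm across, two small lugs on the outside below the rim. Origin: centre of the underside, on the counter; z up.
- press_rim (a point): Point on the pin's axis at the level of the pan's rim, 60 mm above the counter.
- pin_tip (a point): Top of the guide pin, 85 mm above the counter, 25 mm above the rim.
- press_floor (a joint): Travel (m) of the sprung floor in the pan, an aluminium disc round the pin: 0 = up, grows as pressed, stop at 0.024. Up, its top is 5 mm below the rim and carries the presser unsunk, its disc's top face 15 mm above the rim; 0.015 brings that face level. Spring 4 N + 0.4 N per mm (10 N at 0.015, 2.5 N of it from the presser's weight); springs back when let go.
- drop_lid: Bystander: brown wooden drop lid, disc 110 mm in diameter and 12 mm thick with a solid bar handle 85 x 18 mm across it, 34 mm high in all, no hole. Origin: centre of the underside.
- tumbler: Bystander: drinking glass, 68 mm across the rim, 85 mm high, at the far side. Origin: centre of the underside.
- sauce_bowl: Bystander: small white bowl, 90 mm across the rim, 35 mm high, at the far side. Origin: centre of the underside.

How it is judged:
By the outcome, as a careful person would: the job done as asked, in the order asked, and still so for the second after the job is handed in, while the arm keeps its last pose, push and grip.
It also fails if it takes over 46 s, if anything falls off the work surface, if the arm or the gripper's body presses on something with over 40 N, if the wrist force passes 120 N, or if a joint passes its speed limit or range.

## Working session

There is one attempt and no reset: what is moved stays moved. The work goes in short steps, Python scripts to look and compute and a tool call to move; the robot and the scene stay as the last step left them, time stands still between calls to the robot, and variables do not carry over. Pictures are saved under pics/ and viewed, at most 10 in all, crops included, and the job is handed in when it is done.

Besides the shell and the picture viewer there is one more tool, called as a command line: name --argument value ..., lists and objects as JSON in quotes. jog_arm: Moves the arm, as the interface text tells. Its arguments: {"type":"object","properties":{"rows":{"type":"array"},"newtons":{"type":"number"}},"required":["rows"]}

```bash
mkdir -p pics
cat > h.py <<'E'
import numpy as np, cv2
from plant import sensors, imaging, arm
def ray(c,u,v):
    M=c["world_to_cam"];R=M[:3,:3];t=M[:3,3]
    return -R.T@t, R.T@np.array([(u-c["cx"])/c["fx"],(v-c["cy"])/c["fy"],1])
def onz(c,u,v,z):
    o,d=ray(c,u,v); return o+d*(z-o[2])/d[2]
def proj(c,p):
    q=c["world_to_cam"]@np.append(p,1); return np.array([q[0]/q[2]*c["fx"]+c["cx"],q[1]/q[2]*c["fy"]+c["cy"]])
E
python3 - <<'E'
from h import *
for n in("scene","top"):
    c=imaging.read_camera(n); cv2.imwrite(f"pics/{n}0.png",c["img"]); np.save(f"{n}0.npy",c,allow_pickle=True)
    print(n,c["fx"],c["cx"],c["cy"],ray(c,c["cx"],c["cy"]))
s=sensors.state(); print(s, arm.grasp_offset)
E
```

```text
scene 402.9618262845865 317.3621793270202 197.61131323430988 (array([0.95935785, 0.40609242, 0.59865869]), array([-0.46484069, -0.56905243, -0.67830853]))
top 451.2701743096966 320.51173049134854 205.6635823435726 (array([ 0.51027706, -0.01033498,  0.92399009]), array([ 0.10107122,  0.03688453, -0.99419522]))
{'t': 0.1, 'joint_pos': array([-1.26661647e+00,  3.51166272e-01,  1.65237024e+00, -3.45265626e-07,
        1.13908339e+00, -8.45430707e-02]), 'qd': array([-2.53223160e-04, -1.48195767e-03, -1.67467952e-03, -9.55474540e-04,
        2.43446842e-04,  3.56559294e-05]), 'effort': array([ 9.87762214e-04, -4.98026383e+01, -2.85704470e+01,  7.00322958e-02,
        2.38492247e-02, -3.56022463e-05]), 'eef_pos': array([ 0.2084128 , -0.50864702,  0.21816021]), 'tcp_rot': array([ 9.81171053e-01,  1.93140105e-01, -5.64479176e-05, -5.10513222e-04]), 'contact_force': array([ 0.08246167, -0.45669733, -0.39201256]), 'moment': array([-0.02695798,  0.02618863,  0.03381815]), 'gripper_force': 0.0, 'width': 1.0002528861598516} 0.0188
```

View pics/top0.png

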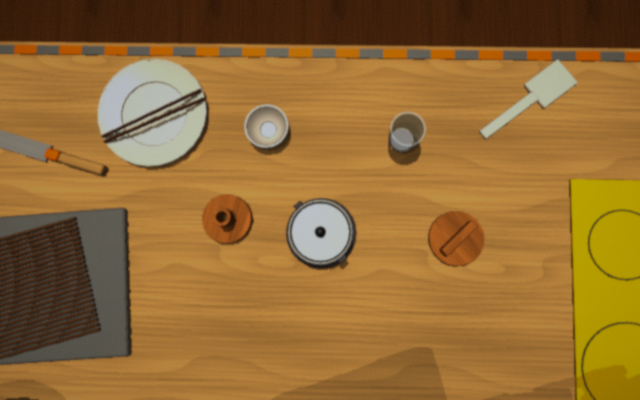

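View pics/scene0.png

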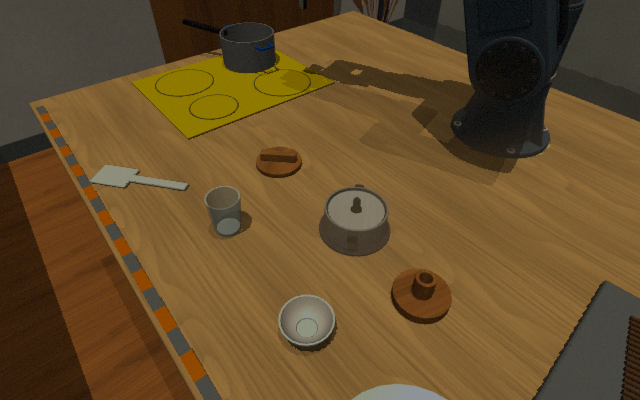

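The top view shows the presser at about (227,219), with its hub at (223,217). The press pan is at (320,232) with the pin at its centre, the drop lid at (456,238), the bowl at (267,128) and the tumbler at (406,132). The scene view has the presser at (422,293), the press at (356,215) and the pin tip at about (357,198).

Run:
```python
from h import *
t=np.load("top0.npy",allow_pickle=True).item(); s=np.load("scene0.npy",allow_pickle=True).item()
def big(m,x0,x1,y0,y1):
    k=np.zeros_like(m);k[y0:y1,x0:x1]=m[y0:y1,x0:x1]
    cs,_=cv2.findContours(k,cv2.RETR_EXTERNAL,cv2.CHAIN_APPROX_NONE); return max(cs,key=cv2.contourArea)
def wood(c):
    h=cv2.cvtColor(c["img"],cv2.COLOR_BGR2HSV); print(h[219,235] if c is t else h[300,405]); return h
h=wood(t); b,g,r=[t["img"][...,i].astype(int) for i in range(3)]
print(t["img"][219,240],t["img"][200,270],t["img"][217,223])
m=((r>g*1.55)&(r<200)).astype(np.uint8)*255
c=big(m,190,265,180,260); e=cv2.fitEllipse(c); print("disc",e,cv2.contourArea(c),onz(t,*e[0],.02))
px=np.array([onz(t,*p[0],.02)[:2] for p in c],np.float32); print("diam",cv2.minEnclosingCircle(px))
gr=cv2.cvtColor(t["img"],cv2.COLOR_BGR2GRAY)
# pin and inner floor
m=((gr<90)).astype(np.uint8)*255
c=big(m,308,334,220,244); (u,v),rad=cv2.minEnclosingCircle(c); print("pin top",u,v,rad,onz(t,u,v,.085))
m=((gr>140)&(abs(r-b)<45)).astype(np.uint8)*255
c=big(m,285,357,196,268); e=cv2.fitEllipse(cv2.convexHull(c)); print("floor",e,onz(t,*e[0],.055),e[1][0]/t["fx"]*.87)
for n,cc,x,y,w in(("t",t,275,185,90),("s",s,310,170,90)): pass
a=cv2.resize(t["img"][180:275,195:360],None,fx=4.8,fy=4.8,interpolation=cv2.INTER_CUBIC)[:300*2]
cv2.imwrite("pics/c1.png",a[:456])
a=cv2.resize(s["img"][175:325,310:460],None,fx=4,fy=4,interpolation=cv2.INTER_CUBIC); cv2.imwrite("pics/c2.png",a)
```

```text
[ 12 211  70]
[ 27  78 146] [ 63 133 186] [14 31 50]
disc ((226.70819091796875, 218.64450073242188), (48.77584457397461, 49.45806884765625), 97.10137176513672) 1893.0 [0.57133266 0.21236    0.02      ]
diam ((0.5723066329956055, 0.21201808750629425), 0.05161677300930023)
pin top 319.8953552246094 231.5465087890625 4.925860404968262 [0.54718715 0.02063393 0.085     ]
floor ((319.9258117675781, 231.6455535888672), (56.25114440917969, 56.46726608276367), 10.08154582977295) [0.54831791 0.02167746 0.055     ] 0.10844611149151846
```

View pics/c1.png

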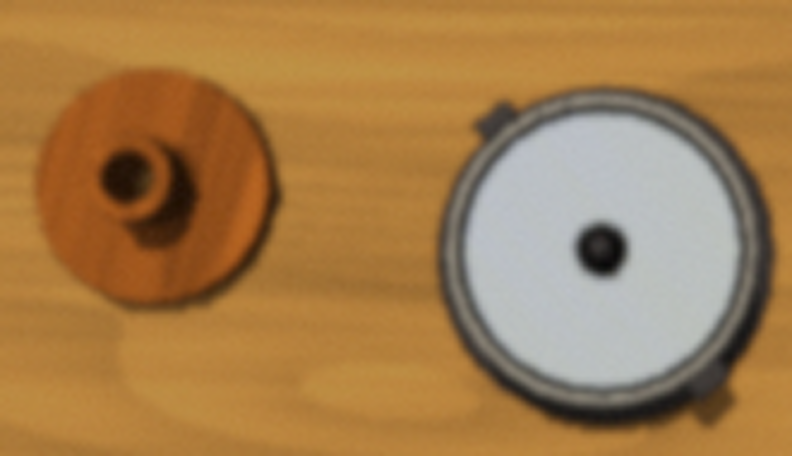

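View pics/c2.png

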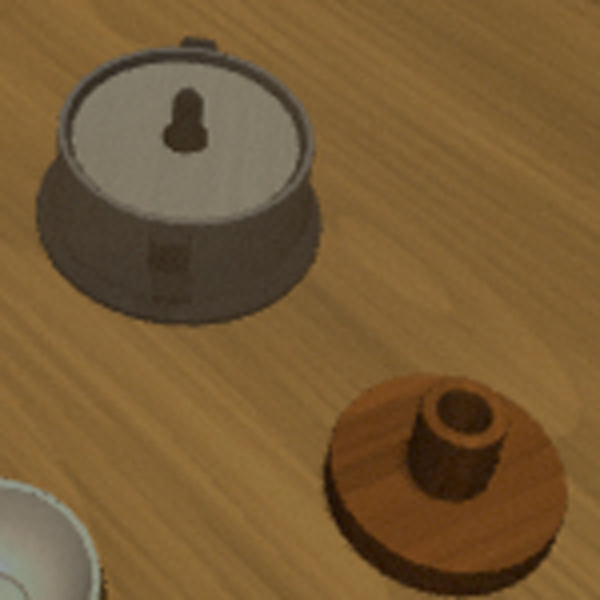

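The crops put the hub top centre at about (222.7,217.5) in the top image, and the pan rim and pin are concentric at (320.2,231.6). In the scene image the pin tip is at about (356.8,197) and the hub top at (426,278). The measured diameter of 103 mm fits the presser. I'll set out now.

jog_arm --rows '[{"delta_rot": [0,0,0],"dp": [2.2,4.5,0],"grip": 0.0},{"delta_rot": [0,0,0],"dp": [2.2,4.5,0],"grip": 0.0},{"delta_rot": [0,0,0],"dp": [2.2,4.5,0],"grip": 0.0},{"delta_rot": [0,0,0],"dp": [2.2,4.5,0],"grip": 0.0},{"delta_rot": [0,0,0],"dp": [2.2,4.5,0],"grip": 0.0},{"delta_rot": [0,0,0],"dp": [2.2,4.5,0],"grip": 0.0},{"delta_rot": [0,0,0],"dp": [2.2,4.5,0],"grip": 0.0},{"delta_rot": [0,0,0],"dp": [2.2,4.5,0],"grip": 0.0}]' --newtons 50

```text
t: 1.1
eef_pos: [0.3849, -0.1474, 0.2186]
tcp_rot: [0.981, 0.193, -0.0, 0.0]
contact_force: [0.5, -0.1, 0.1]
width: 0.998
gripper_force: 0.0
```

Run:
```python
from h import *
t=np.load("top0.npy",allow_pickle=True).item(); s=np.load("scene0.npy",allow_pickle=True).item()
def tri(a,b):
    A=[];B=[]
    for c,p in((t,a),(s,b)):
        o,d=ray(c,*p);d/=np.linalg.norm(d);P=np.eye(3)-np.outer(d,d);A.append(P);B.append(P@o)
    return np.linalg.solve(sum(A),sum(B))
print("hub",onz(t,222.7,217.5,.06),onz(s,426,278,.06),tri((222.7,217.5),(426,278)))
print("pin",tri((320,231.6),(356.8,197.2)),onz(s,356.8,197.2,.085))
print("rim",onz(t,320.4,231.6,.06))
print(sensors.state()["eef_pos"],sensors.state()["joint_pos"])
```

```text
hub [0.57065786 0.21042755 0.06      ] [0.57387086 0.21398849 0.06      ] [0.57074642 0.2119861  0.05522028]
pin [0.54744938 0.02015932 0.083748  ] [0.54875073 0.0207742  0.085     ]
rim [0.54820925 0.02058752 0.06      ]
[ 0.38488669 -0.14737448  0.21860981] [-4.78730692e-01  9.49278946e-02  1.98144284e+00 -3.09362079e-05
  1.06522482e+00  7.03429454e-01]
```

jog_arm --rows '[{"delta_rot": [0,0,0],"dp": [2.3,4.5,0],"grip": 0.0},{"delta_rot": [0,0,0],"dp": [2.3,4.5,0],"grip": 0.0},{"delta_rot": [0,0,0],"dp": [2.3,4.5,0],"grip": 0.0},{"delta_rot": [0,0,0],"dp": [2.3,4.5,0],"grip": 0.0},{"delta_rot": [0,0,0],"dp": [2.3,4.5,-1],"grip": 0.0},{"delta_rot": [0,0,0],"dp": [2.4,4.5,-2.5],"grip": 0.0},{"delta_rot": [0,0,0],"dp": [2.4,4.5,-2.5],"grip": 0.0},{"delta_rot": [0,0,0],"dp": [2.4,4.4,-2],"grip": 0.0}]'

```text
t: 2.1
eef_pos: [0.5717, 0.2116, 0.1372]
tcp_rot: [0.981, 0.193, -0.001, 0.0]
contact_force: [0.5, -0.4, 0.7]
width: 1.004
gripper_force: 0.0
```

jog_arm --rows '[{"delta_rot": [0,0,0],"dp": [0,0,0],"grip": 0.0},{"delta_rot": [0,0,0],"dp": [0,0,0],"grip": 0.0}]'

```text
t: 2.35
eef_pos: [0.5712, 0.2097, 0.1385]
tcp_rot: [0.981, 0.193, -0.0, 0.0]
contact_force: [0.3, -0.5, -0.1]
width: 1.001
gripper_force: 0.0
```

Run:
```python
from h import *
s=imaging.read_camera("scene"); t=imaging.read_camera("top"); print(sensors.state()["eef_pos"])
a=cv2.resize(s["img"][150:350,320:520],None,fx=3,fy=3,interpolation=cv2.INTER_CUBIC); cv2.imwrite("pics/c3.png",a)
```

```text
[0.57144341 0.20919171 0.13931805]
```

View pics/c3.png

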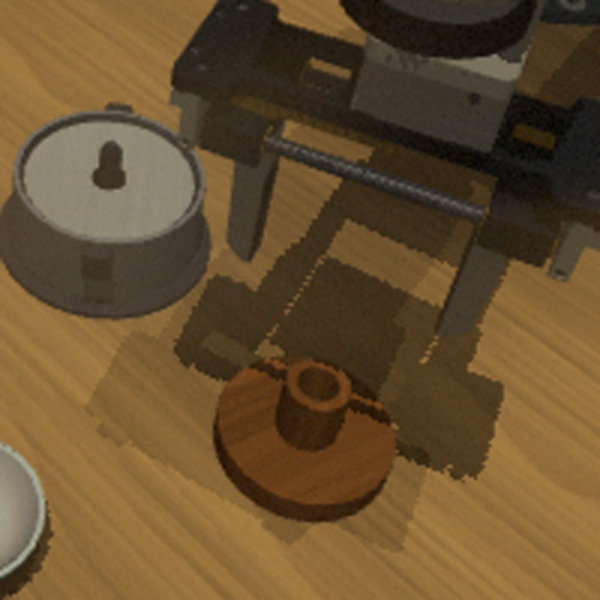

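The crop shows the open fingers straddling the hub from above: tips at about (400,237) and (471,262) in the full image, hub top at (426,278). I'm correcting y by 2 mm, then descending and closing.

jog_arm --rows '[{"delta_rot": [0,0,0],"dp": [0,0.2,-2],"grip": 0.0},{"delta_rot": [0,0,0],"dp": [0,0,-2.5],"grip": 0.0},{"delta_rot": [0,0,0],"dp": [0,0,-2.5],"grip": 0.0},{"delta_rot": [0,0,0],"dp": [0,0,-2.2],"grip": 0.0},{"delta_rot": [0,0,0],"dp": [0,0,-1.2],"grip": 0.0},{"delta_rot": [0,0,0],"dp": [0,0,-0.6],"grip": 0.0},{"delta_rot": [0,0,0],"dp": [0,0,0],"grip": 0.0},{"delta_rot": [0,0,0],"dp": [0,0,0],"grip": 0.0}]'

```text
t: 3.45
eef_pos: [0.5719, 0.2121, 0.0294]
tcp_rot: [0.981, 0.193, 0.001, -0.0]
contact_force: [-0.1, 0.8, 0.2]
width: 1.0
gripper_force: 0.0
```

jog_arm --rows '[{"delta_rot": [0,0,0],"dp": [0,0,-0.4],"grip": 0.0},{"delta_rot": [0,0,0],"dp": [0,0,0],"grip": 0.4},{"delta_rot": [0,0,0],"dp": [0,0,0],"grip": 0.55},{"delta_rot": [0,0,0],"dp": [0,0,0],"grip": 0.7},{"delta_rot": [0,0,0],"dp": [0,0,0],"grip": 0.85},{"delta_rot": [0,0,0],"dp": [0,0,0],"grip": 1.0},{"delta_rot": [0,0,0],"dp": [0,0,0],"grip": 1.0},{"delta_rot": [0,0,0],"dp": [0,0,0],"grip": 1.0}]' --newtons 50

```text
t: 4.45
eef_pos: [0.5715, 0.2121, 0.0247]
tcp_rot: [0.981, 0.193, 0.0, -0.0]
contact_force: [-0.5, -0.2, -0.1]
width: 0.378
gripper_force: 50.0
```

jog_arm --rows '[{"delta_rot": [0,0,0],"dp": [0,0,0],"grip": 1.0}]'

```text
t: 4.58
eef_pos: [0.5715, 0.2121, 0.0246]
tcp_rot: [0.981, 0.193, 0.0, -0.0]
contact_force: [0.4, -0.7, 0.2]
width: 0.382
gripper_force: 50.0
```

jog_arm --rows '[{"delta_rot": [0,0,0],"dp": [0,0,0],"grip": 1.0}]'

```text
t: 4.7
eef_pos: [0.5715, 0.2121, 0.0247]
tcp_rot: [0.981, 0.193, 0.0, -0.0]
contact_force: [-0.7, -0.5, 0.3]
width: 0.382
gripper_force: 50.0
```

jog_arm --rows '[{"delta_rot": [0,0,0],"dp": [0,0,0],"grip": 1.0}]'

```text
t: 4.82
eef_pos: [0.5715, 0.2121, 0.0246]
tcp_rot: [0.981, 0.193, -0.0, -0.0]
contact_force: [-0.8, 0.3, 1.0]
width: 0.376
gripper_force: 50.0
```

jog_arm --rows '[{"delta_rot": [0,0,0],"dp": [0,0,1],"grip": 1.0},{"delta_rot": [0,0,0],"dp": [0,0,2],"grip": 1.0},{"delta_rot": [0,0,0],"dp": [0,0,2],"grip": 1.0},{"delta_rot": [0,0,0],"dp": [0,0,2],"grip": 1.0},{"delta_rot": [0,0,0],"dp": [0,0,2],"grip": 1.0},{"delta_rot": [0,0,0],"dp": [0,0,2],"grip": 1.0},{"delta_rot": [0,0,0],"dp": [0,0,1],"grip": 1.0},{"delta_rot": [0,0,0],"dp": [0,0,0],"grip": 1.0}]'

```text
t: 5.82
eef_pos: [0.5717, 0.2121, 0.1455]
tcp_rot: [0.981, 0.193, 0.001, -0.0]
contact_force: [-0.5, 0.4, -4.6]
width: 0.379
gripper_force: 50.0
```

jog_arm --rows '[{"delta_rot": [0,0,0],"dp": [-0.3,-2.4,0],"grip": 1.0},{"delta_rot": [0,0,0],"dp": [-0.3,-2.4,0],"grip": 1.0},{"delta_rot": [0,0,0],"dp": [-0.3,-2.4,0],"grip": 1.0},{"delta_rot": [0,0,0],"dp": [-0.3,-2.4,0],"grip": 1.0},{"delta_rot": [0,0,0],"dp": [-0.3,-2.4,0],"grip": 1.0},{"delta_rot": [0,0,0],"dp": [-0.3,-2.4,0],"grip": 1.0},{"delta_rot": [0,0,0],"dp": [-0.3,-2.4,0],"grip": 1.0},{"delta_rot": [0,0,0],"dp": [-0.3,-2.4,0],"grip": 1.0}]'

```text
t: 6.82
eef_pos: [0.5465, 0.0183, 0.1439]
tcp_rot: [0.981, 0.193, -0.001, -0.0]
contact_force: [0.6, -0.3, -3.3]
width: 0.381
gripper_force: 50.0
```

jog_arm --rows '[{"delta_rot": [0,0,0],"dp": [0,0,0],"grip": 1.0},{"delta_rot": [0,0,0],"dp": [0,0,0],"grip": 1.0},{"delta_rot": [0,0,0],"dp": [0,0,0],"grip": 1.0},{"delta_rot": [0,0,0],"dp": [0,0,0],"grip": 1.0}]'

```text
t: 7.32
eef_pos: [0.5475, 0.0205, 0.1445]
tcp_rot: [0.981, 0.194, -0.0, -0.0]
contact_force: [0.1, 0.6, -2.4]
width: 0.382
gripper_force: 50.0
```

Run:
```python
from h import *
s=imaging.read_camera("scene"); t=imaging.read_camera("top"); st=sensors.state(); print(st["eef_pos"],st["tcp_rot"],st["contact_force"],st["width"],st["t"])
np.save("scene1.npy",s,allow_pickle=True)
a=cv2.resize(s["img"][120:270,280:430],None,fx=4,fy=4,interpolation=cv2.INTER_CUBIC); cv2.imwrite("pics/c4.png",a)
```

```text
[0.5475254  0.02040325 0.14461973] [ 9.81108403e-01  1.93458783e-01  6.39195807e-06 -1.75396901e-07] [ 0.16022234 -0.09807366 -3.36355018] 0.37750639309587397 7.425
```

View pics/c4.png

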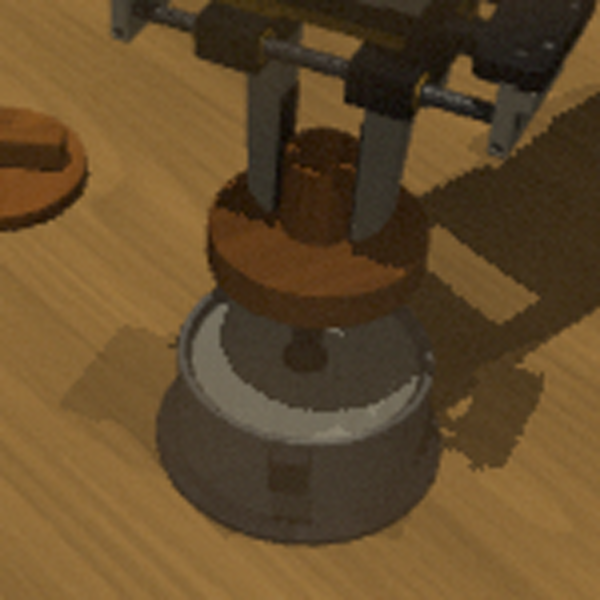

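The presser hangs level in the grip. Its disc top face is centred near (359.8,178.5) in the full scene image, above the pan, whose rim is centred near (356.6,206). Checking both against the pin axis.

Run:
```python
from h import *
s=np.load("scene1.npy",allow_pickle=True).item()
print(proj(s,[.548,.0205,.14]),proj(s,[.548,.0205,.06]))
h=s["img"].astype(int); b,g,r=h[...,0],h[...,1],h[...,2]
for z,u0,u1 in((.14,208,430),(.06,178,434)): print(z,onz(s,(u0+u1)/8+280,(178.6 if z>.1 else 208.5),z))
# measure disc silhouette extremes against projection of an ideal circle
for z,rad in((.14,.05),(.06,.062)):
    P=np.array([proj(s,[.548+rad*np.cos(a),.0205+rad*np.sin(a),z]) for a in np.linspace(0,6.283,200)])
    print(z,(P.min(0)-[280,120])*4,(P.max(0)-[280,120])*4)
```

```text
[359.16623503 174.35745244] [356.07240114 206.50691855]
0.14 [0.55533019 0.02975479 0.14      ]
0.06 [0.55112549 0.025041   0.06      ]
0.14 [204.98603246 149.86139514] [429.17657663 292.24235638]
0.06 [175.50846864 261.54585533] [434.08271009 441.04365031]
```

Alignment with the pan agrees to about 2 mm, inside the 4 mm clearance. I'm lowering gently over the pin.

jog_arm --rows '[{"delta_rot": [0,0,0],"dp": [0,0,-1],"grip": 1.0},{"delta_rot": [0,0,0],"dp": [0,0,-1],"grip": 1.0},{"delta_rot": [0,0,0],"dp": [0,0,-0.8],"grip": 1.0},{"delta_rot": [0,0,0],"dp": [0,0,-0.5],"grip": 1.0},{"delta_rot": [0,0,0],"dp": [0,0,-0.4],"grip": 1.0},{"delta_rot": [0,0,0],"dp": [0,0,-0.4],"grip": 1.0},{"delta_rot": [0,0,0],"dp": [0,0,0],"grip": 1.0},{"delta_rot": [0,0,0],"dp": [0,0,0],"grip": 1.0}]'

```text
t: 8.43
eef_pos: [0.5476, 0.0201, 0.1038]
tcp_rot: [0.981, 0.193, 0.0, 0.0]
contact_force: [-0.4, 0.5, -2.8]
width: 0.378
gripper_force: 50.0
```

The underside is now at about 79 mm, below the pin tip, and there is no contact force, so the bore is over the pin.

jog_arm --rows '[{"delta_rot": [0,0,0],"dp": [0,0,-0.5],"grip": 1.0},{"delta_rot": [0,0,0],"dp": [0,0,-0.5],"grip": 1.0},{"delta_rot": [0,0,0],"dp": [0,0,-0.5],"grip": 1.0},{"delta_rot": [0,0,0],"dp": [0,0,-0.4],"grip": 1.0},{"delta_rot": [0,0,0],"dp": [0,0,-0.2],"grip": 1.0},{"delta_rot": [0,0,0],"dp": [0,0,0],"grip": 1.0},{"delta_rot": [0,0,0],"dp": [0,0,0],"grip": 1.0},{"delta_rot": [0,0,0],"dp": [0,0,0],"grip": 1.0}]'

```text
t: 9.43
eef_pos: [0.5476, 0.0201, 0.0828]
tcp_rot: [0.981, 0.193, 0.0, 0.0]
contact_force: [0.6, 0.4, -3.5]
width: 0.381
gripper_force: 50.0
```

jog_arm --rows '[{"delta_rot": [0,0,0],"dp": [0,0,-0.2],"grip": 1.0},{"delta_rot": [0,0,0],"dp": [0,0,-0.2],"grip": 1.0},{"delta_rot": [0,0,0],"dp": [0,0,-0.2],"grip": 1.0},{"delta_rot": [0,0,0],"dp": [0,0,0],"grip": 1.0},{"delta_rot": [0,0,0],"dp": [0,0,0],"grip": 1.0},{"delta_rot": [0,0,0],"dp": [0,0,0],"grip": 1.0}]'

```text
t: 10.18
eef_pos: [0.5476, 0.0201, 0.0767]
tcp_rot: [0.981, 0.193, 0.0, 0.0]
contact_force: [-0.1, 0.4, 0.8]
width: 0.379
gripper_force: 50.0
```

The floor contact came at the expected height and force. I'm pushing on towards TCP z 0.0646, which puts the face level with the rim.

jog_arm --rows '[{"delta_rot": [0,0,0],"dp": [0,0,-0.25],"grip": 1.0},{"delta_rot": [0,0,0],"dp": [0,0,-0.25],"grip": 1.0},{"delta_rot": [0,0,0],"dp": [0,0,-0.25],"grip": 1.0},{"delta_rot": [0,0,0],"dp": [0,0,-0.2],"grip": 1.0},{"delta_rot": [0,0,0],"dp": [0,0,-0.1],"grip": 1.0},{"delta_rot": [0,0,0],"dp": [0,0,0],"grip": 1.0},{"delta_rot": [0,0,0],"dp": [0,0,0],"grip": 1.0},{"delta_rot": [0,0,0],"dp": [0,0,0],"grip": 1.0}]'

```text
t: 11.18
eef_pos: [0.5476, 0.0201, 0.0662]
tcp_rot: [0.981, 0.193, 0.0, 0.0]
contact_force: [-0.4, -0.1, 4.4]
width: 0.38
gripper_force: 50.0
```

Run:
```python
from h import *
F=[]
for i in range(6):
    s=imaging.read_camera("scene"); st=sensors.state(); F.append(np.r_[st["eef_pos"],st["contact_force"]])
print(np.mean(F,0).round(4),np.std(F,0).round(4),st["t"])
np.save("scene2.npy",s,allow_pickle=True)
cv2.imwrite("pics/c5.png",cv2.resize(s["img"][150:270,290:410],None,fx=5,fy=5,interpolation=cv2.INTER_CUBIC))
for z in(.06,):
  for rad in(.05,.058,.062):
    P=np.array([proj(s,[.548+rad*np.cos(a),.0205+rad*np.sin(a),z]) for a in np.linspace(0,6.283,200)])
    print(rad,(P.min(0)-[290,150])*5,(P.max(0)-[290,150])*5)
```

```text
[ 0.5476  0.0201  0.0662 -1.6018  0.2269  4.7931] [0.     0.     0.     0.3992 0.3253 0.3982] 11.475
0.05 [200.52779536 196.44764425] [461.02245986 377.17443654]
0.058 [179.76554851 183.39072162] [482.06678185 393.19671953]
0.062 [169.3855858  176.93231917] [492.60338762 401.30456289]
```

View pics/c5.png

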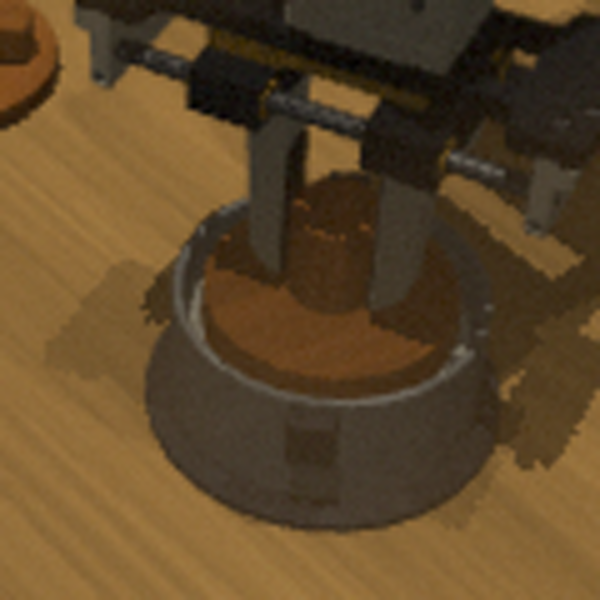

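The crop shows the disc nearly flush inside the rim: its front top edge is near y≈378 of the crop and the rim's front edge near 400. The force is about 2 N below what I predicted, so I'm checking for slip by measuring the disc-edge heights in the three stored pictures.

Run:
```python
from h import *
def edge(n,x,y,z,rad,win=7):
    s=np.load(n,allow_pickle=True).item(); g=cv2.GaussianBlur(s["img"][...,2],(0,0),.7).astype(float)
    o,_=ray(s,0,0); az=np.arctan2(o[1]-y,o[0]-x); res=[]
    for a in np.radians([-40,-30,-20,-10,0,10,20,30,40])+az:
        p=proj(s,[x+rad*np.cos(a),y+rad*np.sin(a),z]); up=proj(s,[x+rad*np.cos(a),y+rad*np.sin(a),z+.01]); k=10/np.linalg.norm(up-p); d=(up-p)/np.linalg.norm(up-p)
        q=np.arange(-win,win+.01,.25); P=p+q[:,None]*d
        v=cv2.remap(g.astype(np.float32),P[:,0].astype(np.float32)[None],P[:,1].astype(np.float32)[None],cv2.INTER_LINEAR)[0]
        gr=np.gradient(v); i=np.argmax(gr); res.append(q[i]*k)   # mm above predicted; brighter upward
    print(n,z,np.round(res,1),np.median(res).round(2))
edge("scene0.npy",.5715,.2121,.02,.05,4)
edge("scene1.npy",.5475,.0204,.140,.05,4)
edge("scene2.npy",.5476,.0201,.0616,.05,4)
for n in("scene0.npy","scene1.npy","scene2.npy"): edge(n,.548,.0205,.06,.062,3)
```

```text
scene0.npy 0.02 [-1.4 -2.1 -1.4 -2.8 -2.1 -1.4 -2.1 -2.1 -0.7] -2.1
scene1.npy 0.14 [-2.8 -2.3 -1.7 -1.1 -1.7 -1.7 -2.3 -1.7 -1.1] -1.69
scene2.npy 0.0616 [-3.3 -2.6 -2.6 -2.6 -3.3 -2.6 -0.7 -0.7 -2.6] -2.63
scene0.npy 0.06 [-1.3  0.   0.  -0.7 -2.  -1.3  0.  -0.7 -0.7] -0.65
scene1.npy 0.06 [-1.3 -1.3  0.  -0.7 -1.3 -1.3 -2.6 -0.7 -0.7] -1.31
scene2.npy 0.06 [-1.3 -2.  -2.6 -1.3 -2.  -1.3 -2.6 -3.3 -3.3] -1.98
```

The edge residuals barely change (-2.1, -1.7 and -2.6 mm), so the presser hasn't slipped and the kinematic height can be trusted. 1.6 mm remain.

jog_arm --rows '[{"delta_rot": [0,0,0],"dp": [0,0,-0.08],"grip": 1.0},{"delta_rot": [0,0,0],"dp": [0,0,-0.08],"grip": 1.0},{"delta_rot": [0,0,0],"dp": [0,0,0],"grip": 1.0},{"delta_rot": [0,0,0],"dp": [0,0,0],"grip": 1.0},{"delta_rot": [0,0,0],"dp": [0,0,0],"grip": 1.0},{"delta_rot": [0,0,0],"dp": [0,0,0],"grip": 1.0},{"delta_rot": [0,0,0],"dp": [0,0,0],"grip": 1.0},{"delta_rot": [0,0,0],"dp": [0,0,0],"grip": 1.0}]'

```text
t: 12.48
eef_pos: [0.5476, 0.0201, 0.0647]
tcp_rot: [0.981, 0.193, 0.0, 0.0]
contact_force: [-1.6, -0.4, 5.3]
width: 0.378
gripper_force: 50.0
```

Run:
```python
from h import *
F=[]
for i in range(6):
    s=imaging.read_camera("scene"); st=sensors.state(); F.append(np.r_[st["eef_pos"],st["contact_force"]])
print(np.mean(F,0).round(4),st["t"]); np.save("scene3.npy",s,allow_pickle=True)
cv2.imwrite("pics/c6.png",cv2.resize(s["img"][175:245,315:400],None,fx=8,fy=8,interpolation=cv2.INTER_CUBIC))
```

```text
[ 0.5476  0.0201  0.0647 -1.6215  0.1085  5.5378] 12.775
```

View pics/c6.png

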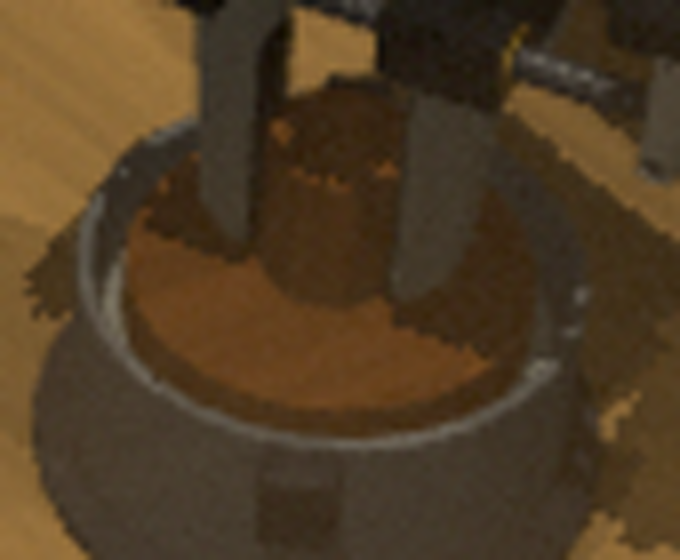

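The crop shows the disc concentric in the pan with its top face at rim level: front disc edge at y≈410 and rim outer edge at ≈447. That 37 px gap compares with 38.6 px expected when level. I'll hold it there.

jog_arm --rows '[{"delta_rot": [0,0,0],"dp": [0,0,0],"grip": 1.0},{"delta_rot": [0,0,0],"dp": [0,0,0],"grip": 1.0},{"delta_rot": [0,0,0],"dp": [0,0,0],"grip": 1.0},{"delta_rot": [0,0,0],"dp": [0,0,0],"grip": 1.0},{"delta_rot": [0,0,0],"dp": [0,0,0],"grip": 1.0},{"delta_rot": [0,0,0],"dp": [0,0,0],"grip": 1.0},{"delta_rot": [0,0,0],"dp": [0,0,0],"grip": 1.0},{"delta_rot": [0,0,0],"dp": [0,0,0],"grip": 1.0}]'

```text
t: 13.78
eef_pos: [0.5476, 0.0201, 0.0647]
tcp_rot: [0.981, 0.193, 0.0, 0.0]
contact_force: [-1.6, 0.9, 5.8]
width: 0.378
gripper_force: 50.0
```

jog_arm --rows '[{"delta_rot": [0,0,0],"dp": [0,0,0],"grip": 1.0},{"delta_rot": [0,0,0],"dp": [0,0,0],"grip": 1.0},{"delta_rot": [0,0,0],"dp": [0,0,0],"grip": 1.0},{"delta_rot": [0,0,0],"dp": [0,0,0],"grip": 1.0},{"delta_rot": [0,0,0],"dp": [0,0,0],"grip": 1.0},{"delta_rot": [0,0,0],"dp": [0,0,0],"grip": 1.0},{"delta_rot": [0,0,0],"dp": [0,0,0],"grip": 1.0},{"delta_rot": [0,0,0],"dp": [0,0,0],"grip": 1.0}]'

```text
t: 14.78
eef_pos: [0.5476, 0.0201, 0.0647]
tcp_rot: [0.981, 0.193, 0.0, 0.0]
contact_force: [-0.4, 0.6, 4.8]
width: 0.378
gripper_force: 50.0
```

jog_arm --rows '[{"delta_rot": [0,0,0],"dp": [0,0,0],"grip": 1.0},{"delta_rot": [0,0,0],"dp": [0,0,0],"grip": 1.0},{"delta_rot": [0,0,0],"dp": [0,0,0],"grip": 1.0},{"delta_rot": [0,0,0],"dp": [0,0,0],"grip": 1.0},{"delta_rot": [0,0,0],"dp": [0,0,0],"grip": 1.0}]'

```text
t: 15.4
eef_pos: [0.5476, 0.0201, 0.0647]
tcp_rot: [0.981, 0.193, 0.0, 0.0]
contact_force: [-2.3, 0.8, 5.9]
width: 0.381
gripper_force: 50.0
```

```bash
python3 -c "
from h import *
s=sensors.state();print(s['t'],s['eef_pos'],s['contact_force'])
if abs(s['eef_pos'][2]-.0646)<.0006: print(arm.sign_off())"
```

```text
15.4 [0.54762656 0.0200606  0.06466804] [-2.25960062  0.80147997  5.89201759]
the job is handed in; nothing more can be done
None
```

I lowered the presser over the pin, pushed it down until its face was level with the rim (to about 1 mm by arm height and camera; push force about 2 N below prediction), held it steady for over 2.5 s, and handed the job in at 15.4 s with the arm still holding it down.

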